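# Refit the carrier plate on a cake-display turntable

## Task

Put the cake turntable back together: pick up the loose square carrier plate by its hub, lower it, plate side down, over the turntable's central spindle, and turn it gently until the off-centre drive pin drops into the plate's pin hole and the plate sits flat and fully home on the rotor. The drive has stopped at an angle you must find by feel or sight, so do not force or drop the plate, and leave the other things on the counter where they are.

Things in the scene. Friction and masses are not known exactly. Their poses are not given: they have to be found in the camera images.
- turntable: Motor base of the cake turntable, fixed: black housing 160 x 160 mm, top 50 mm above the counter; on it an aluminium rotor disc 116 mm across, its top face (the seat) 62 mm above the counter, with a spindle in the middle and one off-centre pin. The rotor is held by its gearbox and does not give under gentle handling. Origin: centre of the underside; z up; a steel line on the housing marks its +x
- seat (a point): Point on the spindle's axis at the rotor's top face, where the middle of the plate's underside must come to rest; axes parallel to the turntable's, so its yaw is that of the mark, not of the pin
- spindle_tip (a point): Tip of the steel spindle, 55 mm above the seat; the spindle is 16 mm across, its last 8 mm tapering to 9 mm
- pin_nominal (a point): Where the drive pin's tip would be if it stood at the mark: 45 mm from the axis along the turntable's +x, 14 mm above the seat. The real pin stands at this radius and height but up to 0.5 rad round the axis to either side; its exact angle is not reported. The pin is steel, 10 mm across, its last 2 mm tapering to 8 mm
- carrier: Loose aluminium plate, about 0.34 kg, 130 x 130 x 8 mm, with a square hub 36 x 36 mm, sides parallel, rising 38 mm above it (hub top 46 mm above the underside). An 18 mm round bore runs through hub and plate. It starts flat on the counter, hub up. Origin: middle of the underside; z up. With its hole not over the pin it rests on the pin's tip, 14 mm too high
- pin_hole (a point): Centre, at the underside, of the plate's one pin hole, 12 mm across, straight through, 45 mm from the plate's middle along its +x
- pastry_ring: steel pastry ring, 52 mm across, 50 mm high, thin wall, standing between the two places; origin: centre of its underside (bystander)
- spatula: kitchen spatula lying on the counter beyond the work (bystander)
- syrup: amber bottle, 56 mm across, 160 mm high; origin: centre of its underside (bystander)
- mug: white mug, 76 mm across, 85 mm high; origin: centre of its underside (bystander)
- loaf_tray: white tray 110 x 170 mm with three small sponge rolls, 52 mm high; origin: centre of its underside (bystander)
- sign: small blank black sign, 90 mm wide, 61 mm high, standing; origin: centre of its underside (bystander)
- display_cake: cream cake with biscuits on a 214 mm board, about 115 mm high; origin: centre of its underside (bystander)
There are look-alikes about, which are no part of the job. Leave any pink or purple look-alike of the turntable alone.

How it is judged:
By the outcome, as a careful person would: the job done as asked, in the order asked, and still so for the second after the job is handed in, with the robot touching nothing.
It also fails if it takes over 72 s, if anything falls off the work surface, if the arm or the gripper's body presses on something with over 40 N, if the wrist force passes 120 N, or if a joint passes its speed limit or range.

## Robot

A 6-joint arm with a two-finger parallel gripper is mounted at the origin on the work surface. World frame = base frame: x ahead of the robot, y to its left, z up, the work surface at z = 0. Lengths are in mm, angles in rad, forces in N, time in s.
With the tool pointing down it reaches from about 300 to 1000 mm from the base axis. Payload 5.1 kg.
Tool frame: the origin (TCP) lies midway between the tips of the shut fingers; the grasp point (between the pads) lies 19 mm behind it; y points along the fingers, z is the direction in which the jaws open and shut, and the axes are right-handed (so a half turn about y gives the same grasp; the last joint's range is limited). The gripper opens to 95 mm and grips with 3 to 60 N. Pads are 20 mm wide; open, the fingers measure 119 mm over their backs; the gripper's body (75 mm by 180 mm) begins 59 mm behind the grasp point.
Start: joints at [1.084, 0.124, 1.65, -0, 1.367, -0.083], TCP at [255.414, 597.702, 214.656] pointing down, gripper open.
Joint ranges: [-2.61, 2.61], [-1.02, 2.33], [0.03, 2.71], [-1.35, 4.49], [0.32, 2.68], [-2.91, 2.91]. Speed limits (rad/s): [2.57, 2.57, 3.14, 3.14, 3.14, 3.14].

## Interface

Orientations are given as a unit quaternion [w, x, y, z].
In Python, from rig import bot gives the robot as it stands.
- The arm moves only by the shell command python3 -m handwheel 'ROWS' [OPENING]. ROWS is JSON, a list of rows, each an object of numbers: "x", "y", "z": the shift along the tool's x, y, z in units of 25 mm (1.0 is 25 mm); "wx", "wy", "wz": the turn, a rotation vector about the tool's x, y, z in units of 6 degrees (1.0 is 6 degrees). A call has 1 to 20 rows; each row shifts and turns the commanded pose from where the row before left it, along the tool's axes as they then stand; what a row does not reach is not made up. A row lasts 1/8 s, in which the tool goes at most 62.5 mm and 10.7 degrees, less where a joint would pass 70% of its speed; a pose out of reach is approached as far as the arm can. A call is refused whole if a number of a shift passes 1 or a number of a turn 1, either way. A call with a gripper value outside its range is refused whole. OPENING is the finger opening in mm, from 0 to 95.1, set as the call begins (- or left out, the last holds). The fingers move at their own pace and stop on an object; the grip force is fixed at half the most. Time passes only in rows, so rows that do not move let the fingers close. It gives the time, the measured TCP pose, the force and the opening at its end, in the units of the state.
- bot.state(): the state, without advancing time (a new reading comes with each control period).
- bot.read_camera(name): name is "side" or "top" or "wrist"; returns (picture, depth): 420x560x3 uint8, red, green, blue; 420x560 float32, mm along the optical axis (not along the pixel's ray), 0 where there is no reading.
- bot.calibration(name): a dict with "fx", "fy", "cx", "cy" (pixels), "rvec" (rotation vector, rad) and "tvec" (3), from world to camera coordinates, as OpenCV has them. Camera axes: x right, y down, z forward; pixel columns grow to the right and rows downward; lengths in mm; the calibration is good to about 2 mm. A picture is of the moment at which its call begins: read the wrist's pose just before it. calibration takes no time and is no camera call; for the wrist camera it gives the pose at the moment of the call.
- bot.job_done(): hands the job in, once; it reports no verdict.
The state is a dict: "time_s": time; "joint_pos": joint angles; "qvel": joint speeds; "joint_efforts": joint torques, N m; "tcp_pos": TCP position; "tool_rot": TCP orientation; "ft_force": force on the tool from outside, world axes, zero at the start; "ft_torque": the same for the moment, N m; "grip_width": finger opening in mm.
Only numpy, scipy, OpenCV 4.12 (cv2) and the standard library are available. Lean on these libraries where they do the work, as an engineer would, in place of code of your own. Each camera call takes 0.05 s, during which the arm holds its last target.

## Working session

There is one attempt and no reset: what is moved stays moved. The work goes in short steps, Python scripts to look and compute and a shell command to move; the robot and the scene stay as the last step left them, time stands still between calls to the robot, and variables do not carry over. Pictures are saved under pics/ and viewed, and the job is handed in when it is done.

```bash
ls; mkdir -p pics; python3 - <<'E'
from rig import bot
import cv2
s=bot.state()
print({k:(v if not hasattr(v,'round') else v) for k,v in s.items()})
for n in ['top','side','wrist']:
    im,d=bot.read_camera(n); cv2.imwrite(f'pics/{n}0.png',im[:,:,::-1]); c=bot.calibration(n); print(n,c)
E
```

```text
pics
{'time_s': 0.0, 'joint_pos': array([ 1.08441462e+00,  1.24489792e-01,  1.65166635e+00,  3.07371070e-05,
        1.36746256e+00, -8.25661563e-02]), 'qvel': array([-9.45481461e-06,  1.60940061e-03,  9.79259401e-04, -3.00617250e-04,
        1.61223313e-03, -5.84144227e-04]), 'joint_efforts': array([ 1.39120698e-04, -4.17589974e+01, -3.59943473e+01,  7.74337468e-02,
        4.89472970e-02, -1.67126609e-04]), 'tcp_pos': array([255.10714339, 597.16104347, 213.4014667 ]), 'tool_rot': array([-0.69205712,  0.6934262 , -0.14201562,  0.14159312]), 'ft_force': array([ 0.54608136, -0.76020698, -0.03984936]), 'ft_torque': array([ 0.02306756,  0.05469316, -0.02878974]), 'grip_width': 95.19234500784381}
top {'fx': 380.06687682365447, 'fy': 380.06687682365447, 'cx': 281.61290438239575, 'cy': 212.2031849108349, 'rvec': array([ 2.14055403, -2.18753718,  0.09174796]), 'tvec': array([  -2.73644124,  510.24535827, 1102.19122936])}
side {'fx': 399.6562969331826, 'fy': 399.6562969331826, 'cx': 288.9022237666181, 'cy': 205.30713734121204, 'rvec': array([ 2.38921741, -0.42301085,  0.17942255]), 'tvec': array([-489.16732591,  155.73056119, 1165.83161607])}
wrist {'fx': 314.9529233005723, 'fy': 314.9529233005723, 'cx': 279.76139634406115, 'cy': 209.9232878633778, 'rvec': array([-2.41328579, -1.59314525, -0.230746  ]), 'tvec': array([-649.43252619,  -32.34248753,  391.32602325])}
```

View pics/top0.png

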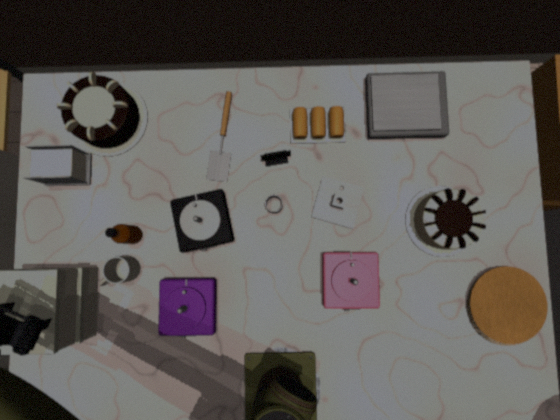

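View pics/side0.png

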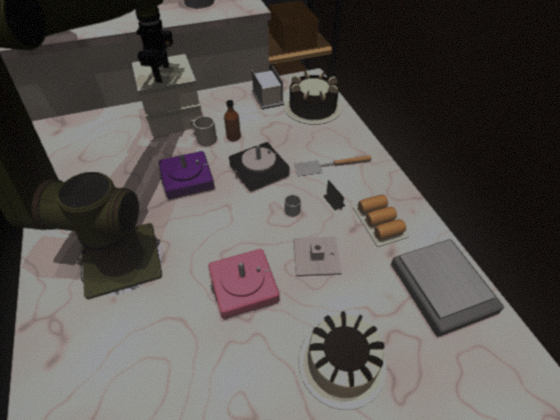

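View pics/wrist0.png

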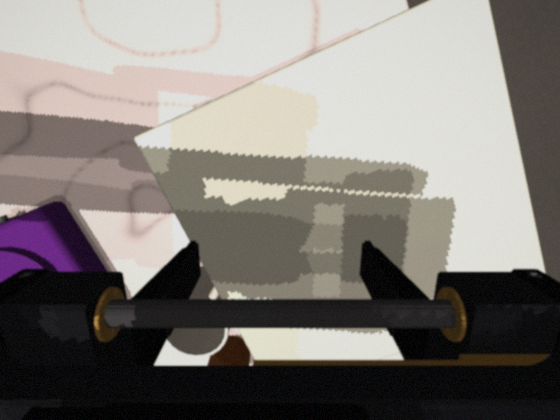

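The top view shows the black turntable at (202,220), the carrier at (339,203) and the ring between them at (274,204). The pink and purple turntables are the look-alikes. Next I'll zoom in and measure.

```bash
cat > h.py <<'E'
import numpy as np, cv2
from rig import bot
from scipy.spatial.transform import Rotation as R
def cal(n):
    c=bot.calibration(n); K=np.array([[c['fx'],0,c['cx']],[0,c['fy'],c['cy']],[0,0,1]])
    return K,R.from_rotvec(c['rvec']).as_matrix(),np.array(c['tvec']).ravel()
def onplane(C,uv,z):
    K,Rm,t=C; uv=np.atleast_2d(uv).astype(float)
    d=(np.linalg.inv(K)@np.c_[uv,np.ones(len(uv))].T).T@Rm; o=-Rm.T@t
    return o+d*((z-o[2])/d[:,2])[:,None]
def proj(C,P):
    K,Rm,t=C; q=(np.atleast_2d(P)@Rm.T+t)@K.T; return q[:,:2]/q[:,2:]
def cloud(C,d):
    K,Rm,t=C; v,u=np.mgrid[:d.shape[0],:d.shape[1]]
    p=np.stack([(u-K[0,2])/K[0,0]*d,(v-K[1,2])/K[1,1]*d,d],-1)
    return (p-t)@Rm
def toolR():
    q=bot.state()['tool_rot']; return R.from_quat([q[1],q[2],q[3],q[0]])
E
python3 - <<'E'
from h import *
im,d=bot.read_camera('top'); np.savez('top0.npz',im=im,d=d)
C=cal('top'); P=cloud(C,d)
print(toolR().as_matrix().round(3))
for (u,v) in [(202,220),(339,203),(274,204),(320,215),(290,130)]: print(u,v,P[v,u].round(1),onplane(C,(u,v),8).round(1))
out=[]
for (u,v) in [(202,220),(339,203)]:
    c=im[v-40:v+40,u-40:u+40,::-1]; out.append(cv2.resize(c,None,fx=5,fy=5,interpolation=cv2.INTER_CUBIC))
cv2.imwrite('pics/crop1.png',np.hstack(out))
im,d=bot.read_camera('side'); np.savez('side0.npz',im=im,d=d)
out=[]
for (u,v) in [(259,163),(317,255)]:
    c=im[v-40:v+40,u-40:u+40,::-1]; out.append(cv2.resize(c,None,fx=5,fy=5,interpolation=cv2.INTER_CUBIC))
cv2.imwrite('pics/crop2.png',np.hstack(out))
E
```

```text
[[ 0.92  -0.001  0.393]
 [-0.393 -0.001  0.92 ]
 [-0.    -1.    -0.001]]
202 220 [489.1 214.9  61.4] [[493.5 226.9   8. ]]
339 203 [ 5.367e+02 -1.881e+02  3.000e-01] [[ 535.7 -187.     8. ]]
274 204 [538.    9.1   0.7] [[537.2   8.9   8. ]]
320 215 [ 500.8 -128.8    6.7] [[ 500.7 -128.7    8. ]]
290 130 [767.  -44.8   2.5] [[765.2 -44.7   8. ]]
```

View pics/crop1.png

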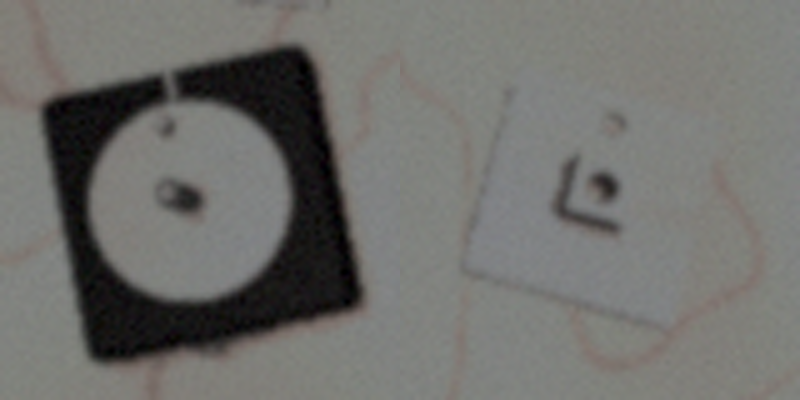

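View pics/crop2.png

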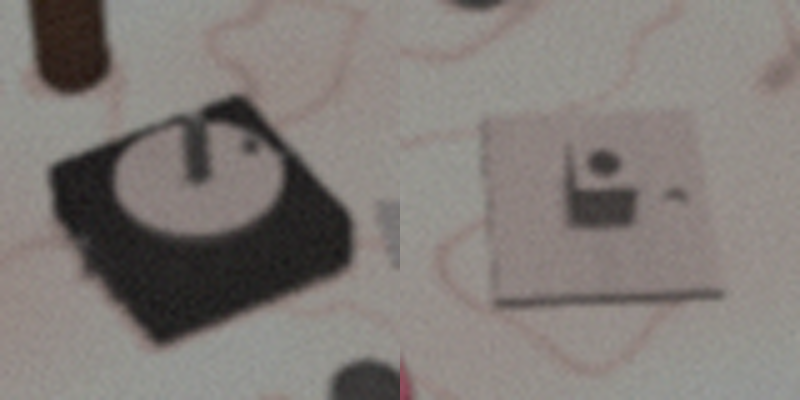

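```bash
python3 - <<'E'
from h import *
T=np.load('top0.npz'); S=np.load('side0.npz'); Ct=cal('top'); Cs=cal('side')
def tc(x,y,o): return (o[0]-40+(x+.5)/5-.5, o[1]-40+(y+.5)/5-.5)
# depth based hub top
for n,D,C in (('top',T,Ct),('side',S,Cs)):
    P=cloud(C,D['d'])
    m=(D['d']>0)&(abs(P[...,0]-535)<40)&(abs(P[...,1]+190)<40)&(P[...,2]>30)
    q=P[m]; print(n,'hub',len(q),q.mean(0).round(1),np.median(q[:,2]).round(1))
    r=cv2.minAreaRect(q[q[:,2]>38][:,:2].astype(np.float32)); print(r)
    m=(D['d']>0)&(abs(P[...,0]-490)<60)&(abs(P[...,1]-220)<60)&(P[...,2]>85)
    q=P[m]; print(n,'spindle',len(q),q.mean(0).round(1),q[:,2].max().round(1))
    # rotor disc by brightness
    g=cv2.cvtColor(D['im'],cv2.COLOR_RGB2GRAY)
    m=(D['d']>0)&(abs(P[...,0]-490)<90)&(abs(P[...,1]-220)<90)&(g>70)&(abs(P[...,2]-62)<6)
    mm=cv2.morphologyEx(m.astype(np.uint8),cv2.MORPH_OPEN,np.ones((3,3)))
    cs,_=cv2.findContours(mm,cv2.RETR_EXTERNAL,cv2.CHAIN_APPROX_NONE); c=max(cs,key=cv2.contourArea)
    w=onplane(C,c[:,0],62)[:,:2].astype(np.float32); print('disc',cv2.fitEllipse(w),cv2.minEnclosingCircle(w))
# top view pixel picks
pk=lambda x,y,o,z,C: onplane(C,tc(x,y,o),z)[0].round(1)
print('TOP')
print('mark ends',pk(168,73,(202,220),50,Ct),pk(175,97,(202,220),50,Ct))
print('pin tip',pk(167,125,(202,220),76,Ct)); print('spindle tip',pk(167,195,(202,220),117,Ct))
print('bore',pk(203,187,(339,203),46,Ct),'hole',pk(213,124,(339,203),8,Ct))
print('SIDE')
print('pin tip',pk(250,143,(259,163),76,Cs)); print('spindle tip',pk(197,117,(259,163),117,Cs))
print('bore',pk(204,162,(317,255),46,Cs),'hole',pk(277,194,(317,255),8,Cs))
E
```

```text
top hub 146 [ 538.3 -181.    45.1] 46.0
((538.735107421875, -181.66978454589844), (36.61223602294922, 35.956687927246094), 73.57321166992188)
top spindle 38 [488.7 219.5 108. ] 118.6
disc ((488.5328063964844, 222.17808532714844), (108.92506408691406, 113.85693359375), 20.66967010498047) ((489.5616149902344, 222.07151794433594), 57.67162322998047)
side hub 165 [ 536.4 -187.7   42.2] 43.8
((537.998291015625, -185.06585693359375), (38.692317962646484, 35.84637451171875), 72.82561492919922)
side spindle 39 [486.7 215.5 102.9] 117.6
disc ((486.5096130371094, 214.16305541992188), (104.01136016845703, 113.98853302001953), 48.9725341796875) ((489.1042785644531, 216.4951171875), 58.8419075012207)
TOP
mark ends [566.2 237.4  50. ] [551.9 233.3  50. ]
pin tip [532.3 231.6  76. ]
spindle tip [488.7 221.6 117. ]
bore [ 539.9 -182.6   46. ] hole [ 583.1 -195.3    8. ]
SIDE
pin tip [529.4 223.6  76. ]
spindle tip [490.4 214.9 117. ]
bore [ 539.7 -185.    46. ] hole [ 584.3 -196.7    8. ]
```

Top and side agree to a few mm. The carrier is at about (539.5, -183.5) with yaw about -0.286. The spindle is at about (489, 220) and the pin angle is about 0.22. I'll move over toward the carrier.

```bash
python3 -m handwheel '[{"x":0.5,"z":-0.5},{"x":0.95,"z":-1},{"x":0.95,"z":-1},{"x":0.95,"z":-1},{"x":0.95,"z":-1},{"x":0.95,"z":-1},{"x":0.95,"z":-1},{"x":0.95,"z":-1},{"x":0.95,"z":-1},{"x":0.95,"z":-1},{"x":0.95,"z":-1},{"x":0.95,"z":-1},{"x":0.95,"z":-1},{"x":0.95,"z":-1},{"x":0.95,"z":-1},{"x":0.95,"z":-1},{"x":0.95,"z":-1},{"x":0.95,"z":-1},{"x":0.95,"z":-1},{"x":0.5,"z":-0.5}]' 80
```

```text
schema error: expected keys x, y, z, wx, wy, wz
```

```bash
python3 -m handwheel '[{"x":0.5,"y":0,"z":-0.5,"wx":0,"wy":0,"wz":0},{"x":0.95,"y":0,"z":-1,"wx":0,"wy":0,"wz":0},{"x":0.95,"y":0,"z":-1,"wx":0,"wy":0,"wz":0},{"x":0.95,"y":0,"z":-1,"wx":0,"wy":0,"wz":0},{"x":0.95,"y":0,"z":-1,"wx":0,"wy":0,"wz":0},{"x":0.95,"y":0,"z":-1,"wx":0,"wy":0,"wz":0},{"x":0.95,"y":0,"z":-1,"wx":0,"wy":0,"wz":0},{"x":0.95,"y":0,"z":-1,"wx":0,"wy":0,"wz":0},{"x":0.95,"y":0,"z":-1,"wx":0,"wy":0,"wz":0},{"x":0.95,"y":0,"z":-1,"wx":0,"wy":0,"wz":0},{"x":0.95,"y":0,"z":-1,"wx":0,"wy":0,"wz":0},{"x":0.95,"y":0,"z":-1,"wx":0,"wy":0,"wz":0},{"x":0.95,"y":0,"z":-1,"wx":0,"wy":0,"wz":0},{"x":0.95,"y":0,"z":-1,"wx":0,"wy":0,"wz":0},{"x":0.95,"y":0,"z":-1,"wx":0,"wy":0,"wz":0},{"x":0.95,"y":0,"z":-1,"wx":0,"wy":0,"wz":0},{"x":0.95,"y":0,"z":-1,"wx":0,"wy":0,"wz":0},{"x":0.95,"y":0,"z":-1,"wx":0,"wy":0,"wz":0},{"x":0.95,"y":0,"z":-1,"wx":0,"wy":0,"wz":0},{"x":0.5,"y":0,"z":-0.5,"wx":0,"wy":0,"wz":0}]' 80
python3 - <<'E'
from h import *
s=bot.state(); print(s['time_s'],s['tcp_pos'].round(1),s['grip_width'],toolR().as_matrix().round(3))
im,d=bot.read_camera('wrist'); C=cal('wrist'); np.savez('w1.npz',im=im,d=d)
K,Rm,t=C; print('campos',-Rm.T@t, 'rel tool',toolR().inv().apply(-Rm.T@t-s['tcp_pos']))
cv2.imwrite('pics/w1.png',im[:,:,::-1])
E
```

```text
time_s: 2.75
tcp_pos: [484.6, -18.6, 214.6]
tool_rot: [-0.693, 0.693, -0.143, 0.143]
ft_force: [0.2, -0.3, 0.1]
grip_width: 80.0
2.75 [484.6 -18.6 214.6] 80.0444405483103 [[ 0.919 -0.     0.395]
 [-0.395 -0.     0.919]
 [ 0.    -1.    -0.   ]]
campos [411.37914509  12.20410572 384.94581657] rel tool [ -79.35414411 -170.38034616   -0.78913568]
```

View pics/w1.png

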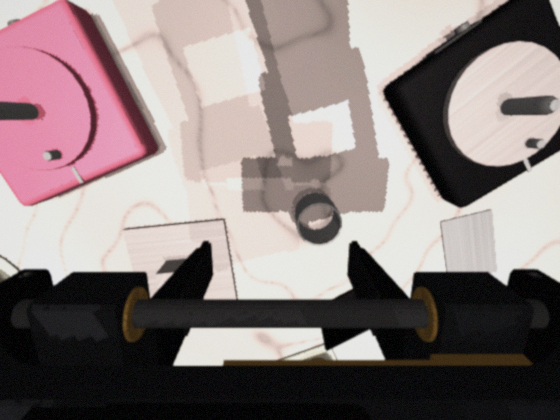

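The wrist view shows the black turntable at upper right, rotor near (505,105), with its pin at about (535,143) and the mark at (530,163). The carrier is partly hidden at (180,260).

```bash
python3 - <<'E'
from h import *
W=np.load('w1.npz'); im=W['im'][:,:,::-1]
c=cv2.resize(im[30:210,380:560],None,fx=3.3,fy=3.3,interpolation=cv2.INTER_CUBIC); cv2.imwrite('pics/w1c.png',c)
E
```

```text
(no output)
```

View pics/w1c.png

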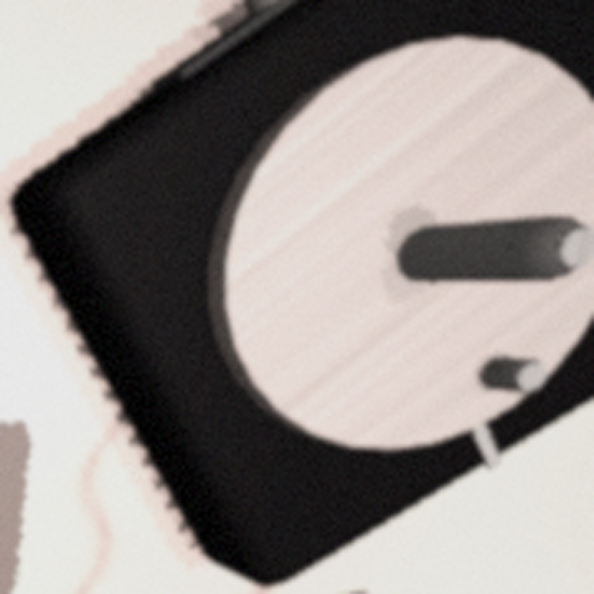

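```bash
python3 - <<'E'
from h import *
W=np.load('w1.npz'); C=cal('wrist')
# cal now may equal the pose at picture (arm held)
f=lambda x,y,z: onplane(C,(380+(x+.5)/3.3-.5,30+(y+.5)/3.3-.5),z)[0].round(1)
sp=f(578,248,117); sb=f(424,255,62); pt=f(531,374,76); pb=f(497,373,62); m1=f(478,423,50); m2=f(491,462,50)
print(sp,sb,pt,pb,m1,m2)
# disc edge picks (top rim at z=62)
e=np.array([f(x,y,62)[:2] for x,y in [(480,37),(400,47),(330,85),(262,165),(227,260),(240,345),(300,425),(400,450),(540,55),(575,85),(580,330),(470,435)]])
from scipy.optimize import least_squares
r=least_squares(lambda p:np.hypot(*(e-p[:2]).T)-p[2],[489,220,58]); print('disc',r.x,r.fun.round(1))
a=lambda v:np.arctan2(v[1],v[0])
print(a(pt-sp),a(pb-sb),a((m1+m2)/2-sb), a(pt[:2]-r.x[:2]))
E
```

```text
[491.1 219.7 117. ] [491.5 220.2  62. ] [533.4 233.1  76. ] [534.5 233.6  62. ] [552.5 233.3  50. ] [566.8 234.8  50. ]
disc [491.2308444  219.9135342   57.49110098] [ 0.5  0.6  0.4 -0.4  0.2 -1.1 -0.3  0.6  0.2 -0.8 -1.3  1.5]
0.3067837461720212 0.30209016655551485 0.20049763675796908 0.3030707549203806
```

The wrist camera gives the spindle at (491.2, 219.9) and the pin at 0.30 rad. It is closer than the top view, so I trust it more. Next I go to look at the carrier.

```bash
python3 -m handwheel '[{"x":0.9,"y":0.2,"z":-0.65,"wx":0,"wy":-0.14,"wz":0},{"x":0.9,"y":0.2,"z":-0.65,"wx":0,"wy":-0.14,"wz":0},{"x":0.9,"y":0.2,"z":-0.65,"wx":0,"wy":-0.14,"wz":0},{"x":0.9,"y":0.2,"z":-0.65,"wx":0,"wy":-0.14,"wz":0},{"x":0.9,"y":0.2,"z":-0.65,"wx":0,"wy":-0.14,"wz":0},{"x":0.9,"y":0.2,"z":-0.65,"wx":0,"wy":-0.14,"wz":0},{"x":0.9,"y":0.2,"z":-0.65,"wx":0,"wy":-0.14,"wz":0},{"x":0.9,"y":0.2,"z":-0.65,"wx":0,"wy":-0.14,"wz":0},{"x":0,"y":0,"z":0,"wx":0,"wy":0,"wz":0}]' 80
python3 - <<'E'
from h import *
s=bot.state(); print(s['time_s'],s['tcp_pos'].round(1),s['grip_width'],toolR().as_matrix().round(3))
im,d=bot.read_camera('wrist'); C=cal('wrist'); np.savez('w2.npz',im=im,d=d)
cv2.imwrite('pics/w2.png',im[:,:,::-1])
E
```

```text
time_s: 3.92
tcp_pos: [608.9, -201.0, 173.8]
tool_rot: [0.7, -0.7, 0.102, -0.101]
ft_force: [0.1, 0.8, -1.1]
grip_width: 80.0
3.925 [ 608.9 -201.   173.8] 79.97965427641292 [[ 0.959 -0.001  0.283]
 [-0.283  0.001  0.959]
 [-0.002 -1.     0.   ]]
```

View pics/w2.png

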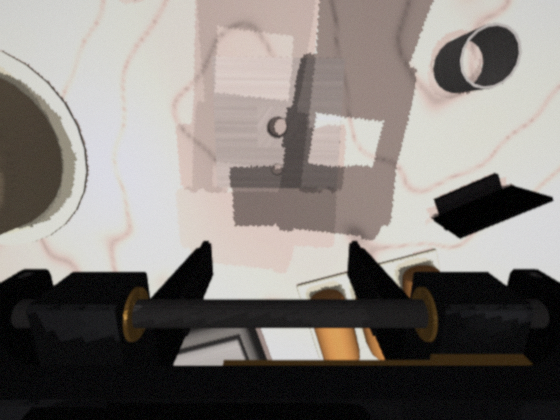

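The carrier sits under the gripper's shadow: bore at about (277,127), pin hole at about (278,170). I'll zoom in.

```bash
python3 - <<'E'
from h import *
W=np.load('w2.npz'); im=W['im'][:,:,::-1]
c=cv2.resize(im[40:200,200:360],None,fx=3.7,fy=3.7,interpolation=cv2.INTER_CUBIC); c=cv2.convertScaleAbs(c,alpha=1.3,beta=-20); cv2.imwrite('pics/w2c.png',c)
d=cv2.resize(W['d'][40:200,200:360],None,fx=3.7,fy=3.7,interpolation=cv2.INTER_NEAREST)
C=cal('wrist'); P=cloud(C,W['d']); z=cv2.resize(P[40:200,200:360,2].astype(np.float32),None,fx=3.7,fy=3.7,interpolation=cv2.INTER_NEAREST)
cv2.imwrite('pics/w2d.png',cv2.applyColorMap(np.clip(z*4.5+20,0,255).astype(np.uint8),cv2.COLORMAP_JET))
m=(W['d']>0)&(abs(P[...,0]-539)<40)&(abs(P[...,1]+184)<40)&(P[...,2]>38)
q=P[m];print('hubtop',q.mean(0),cv2.minAreaRect(q[:,:2].astype(np.float32)))
m=(W['d']>0)&(abs(P[...,0]-539)<90)&(abs(P[...,1]+184)<90)&(P[...,2]>5)&(P[...,2]<60)
q=P[m];print('plate',q.mean(0),cv2.minAreaRect(q[:,:2].astype(np.float32)))
E
```

```text
hubtop [ 569.18918714 -209.22159817  235.89733407] ((553.655517578125, -190.98532104492188), (41.550201416015625, 74.15630340576172), 61.033817291259766)
plate [ 535.2941129  -181.45552203   11.57074364] ((539.240966796875, -182.66006469726562), (130.40211486816406, 130.39341735839844), 72.73560333251953)
```

View pics/w2c.png

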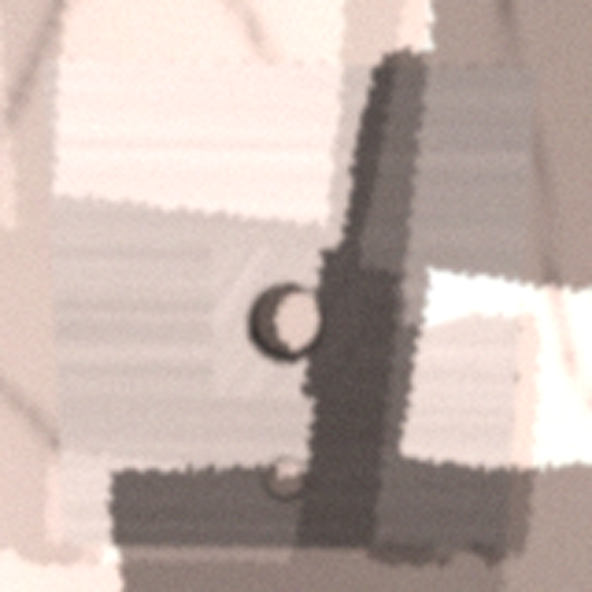

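View pics/w2d.png

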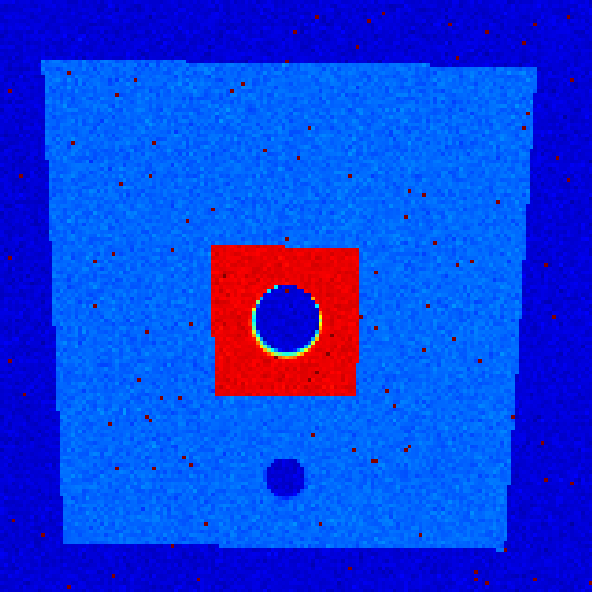

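The depth image is crisp. It shows the plate, hub, bore at (286,320) and hole at (286,478) in the crop. I'll measure from depth here, and redo the turntable from the earlier wrist depth.

```bash
python3 - <<'E'
from h import *
W=np.load('w2.npz'); C=cal('wrist'); P=cloud(C,W['d'])
z=cv2.medianBlur(P[...,2].astype(np.float32),3)
box=(abs(P[...,0]-539)<110)&(abs(P[...,1]+184)<110)
hub=((z>40)&(z<52)&box).astype(np.uint8)
cs,_=cv2.findContours(hub,cv2.RETR_CCOMP,cv2.CHAIN_APPROX_NONE)
for c in sorted(cs,key=cv2.contourArea)[-2:]:
    w=onplane(C,c[:,0],46)[:,:2].astype(np.float32); print('hub',cv2.contourArea(c),cv2.minAreaRect(w),w.mean(0))
pl=((z>4)&(z<60)&box).astype(np.uint8)
cs,_=cv2.findContours(pl,cv2.RETR_CCOMP,cv2.CHAIN_APPROX_NONE)
for c in sorted(cs,key=cv2.contourArea)[-3:]:
    w=onplane(C,c[:,0],8)[:,:2].astype(np.float32); print('pl',cv2.contourArea(c),cv2.minAreaRect(w),w.mean(0))
print('z table',np.median(z[box&(z<4)]),'plate',np.median(z[box&(z>4)&(z<20)]),'hub',np.median(z[hub>0]))
s=bot.state();print(s['tcp_pos'],s['joint_pos'].round(3))
E
```

```text
hub 326.5 ((539.0322875976562, -182.4918670654297), (17.850004196166992, 18.599281311035156), 27.8619327545166) [ 539.0702  -182.47055]
hub 1514.5 ((538.9986572265625, -182.66773986816406), (35.963890075683594, 35.450775146484375), 73.54719543457031) [ 538.8484  -182.73851]
pl 103.0 ((581.8389282226562, -195.81893920898438), (11.827759742736816, 11.845504760742188), 73.54141235351562) [ 581.828   -195.80835]
pl 261.0 ((539.2932739257812, -182.5800323486328), (17.949172973632812, 18.118135452270508), 27.812347412109375) [ 539.2621  -182.57031]
pl 16277.0 ((539.2730712890625, -182.6160888671875), (130.1728973388672, 130.1444091796875), 72.76918029785156) [ 536.4026  -181.71016]
z table 0.47914138 plate 8.481539 hub 46.44235
[ 608.54011636 -200.33695069  174.15566814] [-4.020e-01  1.320e-01  1.710e+00  1.000e-03  1.301e+00 -1.686e+00]
```

```bash
python3 -m handwheel '[{"x":-0.57,"y":0.5,"z":-0.03,"wx":0,"wy":0.12,"wz":0},{"x":-0.57,"y":0.5,"z":-0.03,"wx":0,"wy":0,"wz":0},{"x":-0.57,"y":0.7,"z":-0.03,"wx":0,"wy":0,"wz":0},{"x":-0.57,"y":0.8,"z":-0.03,"wx":0,"wy":0,"wz":0},{"x":-0.57,"y":0.8,"z":-0.02,"wx":0,"wy":0,"wz":0},{"x":0,"y":0.8,"z":0,"wx":0,"wy":0,"wz":0},{"x":0,"y":0.8,"z":0,"wx":0,"wy":0,"wz":0},{"x":0,"y":0.6,"z":0,"wx":0,"wy":0,"wz":0},{"x":0,"y":0.2,"z":0,"wx":0,"wy":0,"wz":0},{"x":0,"y":0,"z":0,"wx":0,"wy":0,"wz":0},{"x":0,"y":0,"z":0,"wx":0,"wy":0,"wz":0}]' 70
python3 - <<'E'
from h import *
for i in range(1):
    s=bot.state(); print(s['time_s'],s['tcp_pos'].round(1),toolR().as_matrix().round(4).tolist(),s['ft_force'].round(1))
    m=toolR().as_matrix(); d=np.array([539.1,-182.6,12])-s['tcp_pos']; print('tool delta',d@m, 'yaw z',np.arctan2(m[1,2],m[0,2]))
E
```

```text
time_s: 5.35
tcp_pos: [540.4, -183.8, 32.9]
tool_rot: [-0.699, 0.699, -0.105, 0.106]
ft_force: [-0.9, 0.8, 0.2]
grip_width: 69.9
5.35 [ 540.4 -183.8   32.9] [[0.9556, 0.0012, 0.2948], [-0.2948, -0.0005, 0.9556], [0.0013, -1.0, -0.0001]] [-0.9  0.8  0.2]
tool delta [-1.60837854 20.89537295  0.77892547] yaw z 1.2715515453100035
```

```bash
python3 -m handwheel '[{"x":-0.03,"y":0.4,"z":0.015,"wx":0,"wy":0,"wz":0},{"x":-0.03,"y":0.4,"z":0.015,"wx":0,"wy":0,"wz":0},{"x":0,"y":0,"z":0,"wx":0,"wy":0,"wz":0},{"x":0,"y":0,"z":0,"wx":0,"wy":0,"wz":0}]' 60 && python3 -m handwheel '[{"x":0,"y":0,"z":0,"wx":0,"wy":0,"wz":0},{"x":0,"y":0,"z":0,"wx":0,"wy":0,"wz":0},{"x":0,"y":0,"z":0,"wx":0,"wy":0,"wz":0},{"x":0,"y":0,"z":0,"wx":0,"wy":0,"wz":0},{"x":0,"y":0,"z":0,"wx":0,"wy":0,"wz":0},{"x":0,"y":0,"z":0,"wx":0,"wy":0,"wz":0}]' 20
```

```text
time_s: 5.85
tcp_pos: [538.4, -182.3, 12.0]
tool_rot: [0.699, -0.699, 0.105, -0.105]
ft_force: [0.8, -0.3, -0.4]
grip_width: 60.0
time_s: 6.6
tcp_pos: [538.6, -182.4, 12.4]
tool_rot: [-0.699, 0.699, -0.105, 0.105]
ft_force: [-0.7, -1.4, 1.5]
grip_width: 36.1
```

```bash
python3 -m handwheel '[{"x":0,"y":-0.2,"z":0,"wx":0,"wy":0,"wz":0},{"x":0,"y":-0.5,"z":0,"wx":0,"wy":0,"wz":0},{"x":0,"y":-0.8,"z":0,"wx":0,"wy":0,"wz":0},{"x":0,"y":0,"z":0,"wx":0,"wy":0,"wz":0}]'
python3 -m handwheel '[{"x":0,"y":-0.8,"z":0,"wx":0,"wy":-0.5,"wz":0},{"x":0,"y":-0.9,"z":0,"wx":0,"wy":-0.9,"wz":0},{"x":0,"y":-0.9,"z":0,"wx":0,"wy":-0.9,"wz":0},{"x":0,"y":-0.9,"z":0,"wx":0,"wy":-0.9,"wz":0},{"x":0,"y":-0.9,"z":0,"wx":0,"wy":-0.9,"wz":0},{"x":0,"y":-0.4,"z":0,"wx":0,"wy":-0.9,"wz":0},{"x":0,"y":0,"z":0,"wx":0,"wy":-0.77,"wz":0},{"x":0,"y":0,"z":0,"wx":0,"wy":0,"wz":0}]'
```

```text
time_s: 7.1
tcp_pos: [540.6, -183.2, 52.9]
tool_rot: [-0.699, 0.7, -0.103, 0.107]
ft_force: [0.8, 0.3, -2.7]
grip_width: 35.9
time_s: 8.1
tcp_pos: [538.3, -182.2, 169.6]
tool_rot: [0.699, -0.699, -0.107, 0.107]
ft_force: [0.5, 0.7, -3.6]
grip_width: 35.8
```

Lifted, with about 3.5 N of weight on the wrist. Next is the transit to the viewing position beyond the turntable.

```bash
python3 -m handwheel '[{"x":0.25,"y":0,"z":0.5,"wx":0,"wy":0,"wz":0},{"x":0.55,"y":0,"z":1,"wx":0,"wy":0,"wz":0},{"x":0.55,"y":0,"z":1,"wx":0,"wy":0,"wz":0},{"x":0.55,"y":0,"z":1,"wx":0,"wy":0,"wz":0},{"x":0.55,"y":0,"z":1,"wx":0,"wy":0,"wz":0},{"x":0.55,"y":0,"z":1,"wx":0,"wy":0,"wz":0},{"x":0.55,"y":0,"z":1,"wx":0,"wy":0,"wz":0},{"x":0.55,"y":0,"z":1,"wx":0,"wy":0,"wz":0},{"x":0.55,"y":0,"z":1,"wx":0,"wy":0,"wz":0},{"x":0.55,"y":0,"z":1,"wx":0,"wy":0,"wz":0},{"x":0.55,"y":0,"z":1,"wx":0,"wy":0,"wz":0},{"x":0.55,"y":0,"z":1,"wx":0,"wy":0,"wz":0},{"x":0.55,"y":0,"z":1,"wx":0,"wy":0,"wz":0},{"x":0.55,"y":0,"z":1,"wx":0,"wy":0,"wz":0},{"x":0.55,"y":0,"z":1,"wx":0,"wy":0,"wz":0},{"x":0.55,"y":0,"z":1,"wx":0,"wy":0,"wz":0},{"x":0.3,"y":0,"z":0.5,"wx":0,"wy":0,"wz":0},{"x":0,"y":0,"z":0,"wx":0,"wy":0,"wz":0},{"x":0,"y":0,"z":0,"wx":0,"wy":0,"wz":0}]'
python3 - <<'E'
from h import *
s=bot.state(); print(s['time_s'],s['tcp_pos'].round(1),toolR().as_matrix().round(4).tolist())
im,d=bot.read_camera('wrist'); C=cal('wrist'); np.savez('w3.npz',im=im,d=d)
P=cloud(C,d)
zz=cv2.applyColorMap(np.clip(P[...,2]*1.5+20,0,255).astype(np.uint8),cv2.COLORMAP_JET)
cv2.imwrite('pics/w3.png',np.hstack([im[:,:,::-1][:,150:550],zz[:,150:550]]))
E
```

```text
time_s: 10.48
tcp_pos: [627.9, 264.7, 169.4]
tool_rot: [-0.699, 0.699, 0.107, -0.107]
ft_force: [-0.4, 0.5, -3.2]
grip_width: 35.6
10.475 [627.9 264.7 169.4] [[0.954, -0.0005, -0.2999], [0.2999, -0.0006, 0.954], [-0.0007, -1.0, -0.0004]]
```

View pics/w3.png

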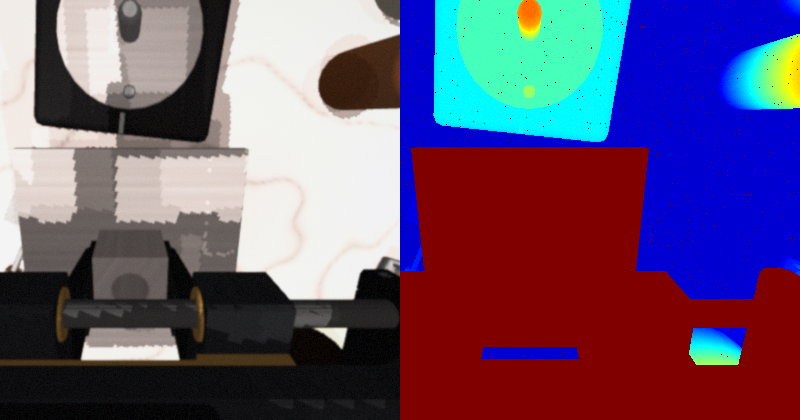

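The wrist view shows the spindle tip at (280,9), pin tip at (279,91), the mark just left of it, and the held plate with its bore at about (280,290). I'll measure each.

```bash
python3 - <<'E'
from h import *
W=np.load('w3.npz'); C=cal('wrist'); d=W['d']; P=cloud(C,d); z=P[...,2]; X=P
c0=np.array([491.2,219.9])
rad=np.hypot(X[...,0]-c0[0],X[...,1]-c0[1]); ok=d>0
print('seat z',np.median(z[ok&(rad<55)&(rad>12)&(abs(z-62)<6)]))
m=ok&(rad<20)&(z>112)&(z<122); print('tip',m.sum(),X[m].mean(0).round(2))
m=ok&(rad<20)&(z>75)&(z<110)
m=ok&(rad<60)&(rad>30)&(z>71.5)&(z<82); q=X[m]; print('pin',m.sum(),q.mean(0).round(2))
# pixel masks
mk=m.astype(np.uint8); cs,_=cv2.findContours(mk,cv2.RETR_EXTERNAL,cv2.CHAIN_APPROX_NONE)
c=max(cs,key=cv2.contourArea); ctr,r=cv2.minEnclosingCircle(c); print('pin px',ctr,r,onplane(C,ctr,76))
# rotor rim by depth
m=ok&(rad<75)&(z>57)
cs,_=cv2.findContours(m.astype(np.uint8),cv2.RETR_EXTERNAL,cv2.CHAIN_APPROX_NONE); c=max(cs,key=cv2.contourArea)[:,0]; c=c[(c[:,1]>2)]
e=onplane(C,c,62)[:,:2]
from scipy.optimize import least_squares
r=least_squares(lambda p:np.hypot(*(e-p[:2]).T)-p[2],[489,220,58],loss='soft_l1'); print('disc',r.x,np.abs(r.fun).mean())
# held plate: top face
s=bot.state(); T=s['tcp_pos']; print(T)
m=ok&(z>150)&(z<172)&(abs(X[...,0]-T[0])<100)&(abs(X[...,1]-T[1])<100)
print('plate top z',np.median(z[m]), m.sum())
cs,_=cv2.findContours(m.astype(np.uint8),cv2.RETR_EXTERNAL,cv2.CHAIN_APPROX_NONE); c=max(cs,key=cv2.contourArea)[:,0]
e=onplane(C,c,np.median(z[m]));px=c
# -x edge
f=px[(px[:,1]<152)&(px[:,0]>175)&(px[:,0]<390)]; w=onplane(C,f,np.median(z[m]))
p=np.polyfit(w[:,1],w[:,0],1); print('edge slope yaw',-np.arctan(p[0]), 'edge mid',w.mean(0), len(f))
im=W['im'][:,:,::-1]
cv2.imwrite('pics/w3c.png',np.hstack([cv2.resize(im[0:130,210:340],None,fx=4,fy=4,interpolation=cv2.INTER_CUBIC),cv2.resize(im[220:350,240:320],None,fx=3.2,fy=4,interpolation=cv2.INTER_CUBIC)]))
E
```

```text
seat z 62.27089129784557
tip 386 [491.24 220.91 115.87]
pin 129 [533.41 233.66  75.84]
pin px (278.5, 91.0) 6.500100135803223 [[533.45625234 233.62142095  76.        ]]
disc [490.42283167 220.66081368  57.08570624] 0.21045745307485986
[627.9944115  264.45754466 169.55253516]
plate top z 165.38133501628602 26127
edge slope yaw 0.30413466963906277 edge mid [566.25738114 246.46207596 165.38133502] 214
```

View pics/w3c.png

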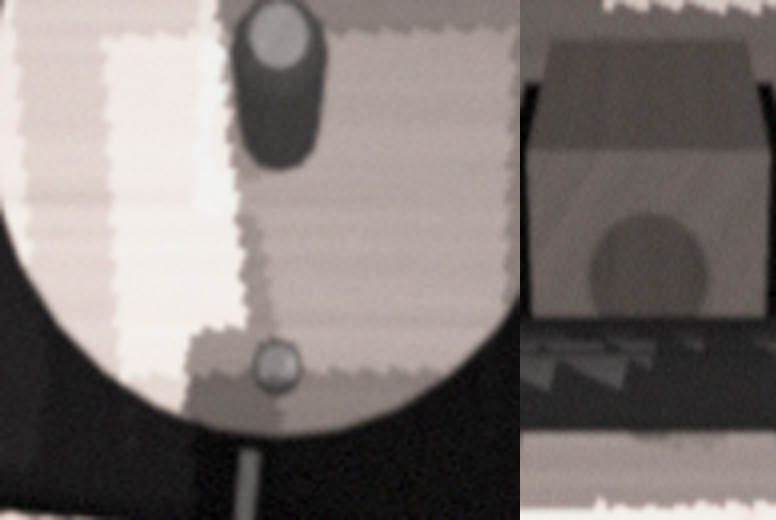

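```bash
python3 - <<'E'
from h import *
W=np.load('w3.npz'); C=cal('wrist'); im=W['im']
T=bot.state()['tcp_pos']
# bore outline picks on hub top: crop coords (x: 590..710 at y 275; top 212)
f=lambda x,y: onplane(C,(240+(x-520+.5)/3.2-.5,220+(y+.5)/4-.5),203.4)[0]
l,r,t=f(590,275),f(710,275),f(650,212)
print(l,r,np.linalg.norm(l-r),(l+r)/2, t+9*np.array([.954,.3,0]))
print('hub edge', f(525,150),f(768,150), (f(525,150)+f(768,150))/2+18*np.array([.954,.3,0]),'tcp',T)
d=W['d'];P=cloud(C,d);z=P[...,2]
m=(z>160)&(z<170)&(abs(P[...,0]-628)<100)&(abs(P[...,1]-264)<100)
row=180; u=np.where(m[row])[0]; print(u.min(),u.max(), onplane(C,[(u.min()-.5,row),(u.max()+.5,row)],165.4))
a=onplane(C,[(u.min()-.5,row),(u.max()+.5,row)],165.4); mid=a.mean(0)[:2]; zax=np.array([-.2995,.954]); print('lateral centre minus tcp along z', (mid-T[:2])@zax)
print('tip px',onplane(C,(210+(277.5+.5)/4-.5,0+37.5/4-.5),117))
E
```

```text
[630.91578416 255.82598513 203.4       ] [625.43838349 273.30247107 203.4       ] 18.314733933085932 [628.17708383 264.5642281  203.4       ] [628.62693896 264.70594074 203.4       ]
hub edge [617.81141284 241.92538574 203.4       ] [607.05902055 276.222393   203.4       ] [629.60721669 264.47388937 203.4       ] tcp [627.9944115  264.45754466 169.55253516]
164 395 [[603.69621747 188.14776237 165.4       ]
 [564.65129737 312.60788324 165.4       ]]
lateral centre minus tcp along z -0.30776875026217876
tip px [[490.52087642 220.65970782 117.        ]]
```

```bash
python3 -m handwheel '[{"x":-0.5,"y":0,"z":0,"wx":0,"wy":0,"wz":0},{"x":-0.9,"y":0,"z":-0.01,"wx":0,"wy":0,"wz":0},{"x":-0.96,"y":0,"z":-0.01,"wx":0,"wy":0,"wz":0},{"x":-0.96,"y":0,"z":-0.01,"wx":0,"wy":0,"wz":0},{"x":-0.96,"y":0,"z":0,"wx":0,"wy":0,"wz":0},{"x":-0.9,"y":0.3,"z":0,"wx":0,"wy":0,"wz":0},{"x":-0.5,"y":0.5,"z":0,"wx":0,"wy":0,"wz":0},{"x":-0.09,"y":0.3,"z":0,"wx":0,"wy":0,"wz":0},{"x":0,"y":0,"z":0,"wx":0,"wy":0,"wz":0},{"x":0,"y":0,"z":0,"wx":0,"wy":0,"wz":0}]'
python3 - <<'E'
from h import *
for i in range(4):
    s=bot.state(); m=toolR().as_matrix(); print(s['time_s'],s['tcp_pos'].round(2),np.arctan2(m[1,0],m[0,0]).round(4),s['ft_force'].round(1))
    if i==0: im,d=bot.read_camera('side'); np.savez('s4.npz',im=im,d=d)
    elif i==1: im2,d=bot.read_camera('wrist'); np.savez('w4.npz',im=im2,d=d)
    elif i==2: im3,d=bot.read_camera('top'); np.savez('t4.npz',im=im3,d=d)
cv2.imwrite('pics/s4.png',np.hstack([cv2.resize(im[110:210,210:310,::-1],None,fx=4,fy=4,interpolation=cv2.INTER_CUBIC),cv2.resize(im2[:,140:420,::-1],(400,400))]))
E
```

```text
time_s: 11.78
tcp_pos: [491.5, 221.3, 142.8]
tool_rot: [0.699, -0.699, -0.108, 0.107]
ft_force: [-0.1, 0.5, -3.1]
grip_width: 35.7
11.775 [491.48 221.34 142.78] 0.3049 [-0.1  0.5 -3.1]
11.825 [491.57 221.42 142.85] 0.305 [-0.1  0.2 -3.8]
11.875 [491.53 221.45 142.81] 0.3051 [-0.4 -0.8 -2.8]
11.925 [491.46 221.45 142.73] 0.3051 [-0.   0.3 -2.3]
```

View pics/s4.png

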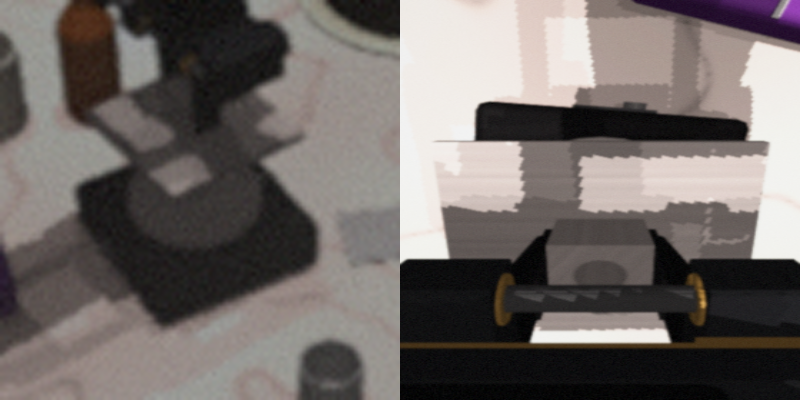

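I'm over the spindle: plate underside about 131 mm up, spindle tip at 117 mm. I'll correct by about 1 mm and lower gently onto the taper.

```bash
python3 -m handwheel '[{"x":-0.04,"y":0.3,"z":-0.02,"wx":0,"wy":0,"wz":0},{"x":0,"y":0.2,"z":0,"wx":0,"wy":0,"wz":0},{"x":0,"y":0.1,"z":0,"wx":0,"wy":0,"wz":0},{"x":0,"y":0.1,"z":0,"wx":0,"wy":0,"wz":0},{"x":0,"y":0.1,"z":0,"wx":0,"wy":0,"wz":0},{"x":0,"y":0,"z":0,"wx":0,"wy":0,"wz":0}]' && python3 -m handwheel '[{"x":0,"y":0.1,"z":0,"wx":0,"wy":0,"wz":0},{"x":0,"y":0.1,"z":0,"wx":0,"wy":0,"wz":0},{"x":0,"y":0,"z":0,"wx":0,"wy":0,"wz":0},{"x":0,"y":0,"z":0,"wx":0,"wy":0,"wz":0}]'
```

```text
time_s: 12.68
tcp_pos: [489.9, 220.4, 122.0]
tool_rot: [-0.699, 0.699, 0.107, -0.108]
ft_force: [-0.4, 0.3, -2.5]
grip_width: 36.0
time_s: 13.18
tcp_pos: [489.8, 220.4, 116.9]
tool_rot: [-0.699, 0.699, 0.107, -0.108]
ft_force: [-0.5, 0.6, -2.4]
grip_width: 35.8
```

```bash
python3 -m handwheel '[{"x":0,"y":0.2,"z":0,"wx":0,"wy":0,"wz":0},{"x":0,"y":0.2,"z":0,"wx":0,"wy":0,"wz":0},{"x":0,"y":0,"z":0,"wx":0,"wy":0,"wz":0}]' && python3 -m handwheel '[{"x":0,"y":0.2,"z":0,"wx":0,"wy":0,"wz":0},{"x":0,"y":0.2,"z":0,"wx":0,"wy":0,"wz":0},{"x":0,"y":0.1,"z":0,"wx":0,"wy":0,"wz":0},{"x":0,"y":0,"z":0,"wx":0,"wy":0,"wz":0},{"x":0,"y":0,"z":0,"wx":0,"wy":0,"wz":0}]'
python3 - <<'E'
from h import *
im2,d=bot.read_camera('side'); np.savez('s5.npz',im=im2,d=d)
s=bot.state();m=toolR().as_matrix();print(s['time_s'],s['tcp_pos'].round(2),np.arctan2(m[1,0],m[0,0]),s['ft_force'],s['ft_torque'])
cv2.imwrite('pics/s5.png',cv2.resize(im2[110:210,210:310,::-1],None,fx=5,fy=5,interpolation=cv2.INTER_CUBIC))
E
```

```text
time_s: 13.55
tcp_pos: [489.7, 220.3, 106.3]
tool_rot: [-0.699, 0.699, 0.107, -0.108]
ft_force: [-0.9, -0.5, -3.5]
grip_width: 35.6
time_s: 14.18
tcp_pos: [489.7, 220.4, 94.2]
tool_rot: [-0.699, 0.699, 0.107, -0.108]
ft_force: [-1.3, 0.4, -4.0]
grip_width: 36.0
14.225 [489.78 220.4   94.25] 0.3050990498312598 [-2.63637242  1.01272802 -3.85272924] [ 0.12704974  0.43367225 -0.05087195]
```

View pics/s5.png

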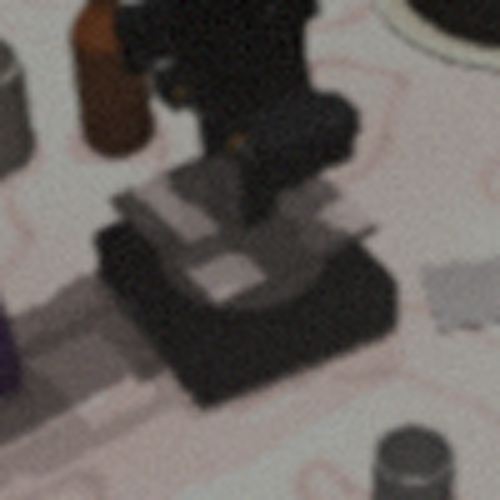

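Underside is about 82 mm up with the spindle inside the bore. The small -x force suggests light contact, so I'll shift slightly and lower toward pin height.

```bash
python3 -m handwheel '[{"x":-0.02,"y":0.06,"z":0,"wx":0,"wy":0.05,"wz":0},{"x":0,"y":0.06,"z":0,"wx":0,"wy":0,"wz":0},{"x":0,"y":0.06,"z":0,"wx":0,"wy":0,"wz":0},{"x":0,"y":0,"z":0,"wx":0,"wy":0,"wz":0}]' && python3 -m handwheel '[{"x":0,"y":0.06,"z":0,"wx":0,"wy":0,"wz":0},{"x":0,"y":0.06,"z":0,"wx":0,"wy":0,"wz":0},{"x":0,"y":0,"z":0,"wx":0,"wy":0,"wz":0},{"x":0,"y":0,"z":0,"wx":0,"wy":0,"wz":0}]'
```

```text
time_s: 14.72
tcp_pos: [489.7, 220.4, 90.1]
tool_rot: [0.699, -0.699, -0.106, 0.105]
ft_force: [-1.8, 1.2, -2.0]
grip_width: 35.7
time_s: 15.22
tcp_pos: [489.7, 220.3, 87.0]
tool_rot: [-0.699, 0.699, 0.106, -0.106]
ft_force: [-0.5, 0.7, -3.2]
grip_width: 35.8
```

```bash
python3 -m handwheel '[{"x":0,"y":0.06,"z":0,"wx":0,"wy":0,"wz":0},{"x":0,"y":0,"z":0,"wx":0,"wy":0,"wz":0},{"x":0,"y":0,"z":0,"wx":0,"wy":0,"wz":0}]' && python3 -m handwheel '[{"x":0,"y":0.06,"z":0,"wx":0,"wy":0,"wz":0},{"x":0,"y":0,"z":0,"wx":0,"wy":0,"wz":0},{"x":0,"y":0,"z":0,"wx":0,"wy":0,"wz":0}]'; python3 -c "
from h import *
s=bot.state();m=toolR().as_matrix();print(np.arctan2(m[1,0],m[0,0]),m[:,1],s['ft_torque'])"
```

```text
time_s: 15.6
tcp_pos: [489.7, 220.3, 85.6]
tool_rot: [-0.699, 0.699, 0.106, -0.106]
ft_force: [-0.6, 0.5, -3.7]
grip_width: 35.6
time_s: 15.98
tcp_pos: [489.6, 220.3, 84.2]
tool_rot: [-0.699, 0.699, 0.106, -0.106]
ft_force: [-0.9, 0.1, -2.9]
grip_width: 36.0
0.29994760155026845 [ 3.27967473e-04 -2.36931295e-05 -9.99999946e-01] [ 0.06834445  0.03573788 -0.01638106]
```

No contact force about 4 mm below pin-tip height, so the pin is in the hole. Continuing down.

```bash
python3 -m handwheel '[{"x":0,"y":0.1,"z":0,"wx":0,"wy":0,"wz":0},{"x":0,"y":0.1,"z":0,"wx":0,"wy":0,"wz":0},{"x":0,"y":0,"z":0,"wx":0,"wy":0,"wz":0}]' && python3 -m handwheel '[{"x":0,"y":0.06,"z":0,"wx":0,"wy":0,"wz":0},{"x":0,"y":0.04,"z":0,"wx":0,"wy":0,"wz":0},{"x":0,"y":0,"z":0,"wx":0,"wy":0,"wz":0},{"x":0,"y":0,"z":0,"wx":0,"wy":0,"wz":0}]'&& python3 -m handwheel '[{"x":0,"y":0.03,"z":0,"wx":0,"wy":0,"wz":0},{"x":0,"y":0,"z":0,"wx":0,"wy":0,"wz":0},{"x":0,"y":0,"z":0,"wx":0,"wy":0,"wz":0}]'
```

```text
time_s: 16.35
tcp_pos: [489.3, 220.2, 78.7]
tool_rot: [-0.699, 0.699, 0.105, -0.106]
ft_force: [-0.0, -0.6, -3.1]
grip_width: 36.2
time_s: 16.85
tcp_pos: [489.6, 220.3, 76.7]
tool_rot: [-0.699, 0.699, 0.106, -0.106]
ft_force: [0.5, 0.6, -3.2]
grip_width: 35.9
time_s: 17.23
tcp_pos: [489.5, 220.3, 75.9]
tool_rot: [-0.699, 0.699, 0.106, -0.106]
ft_force: [0.0, -0.3, -3.3]
grip_width: 35.9
```

```bash
python3 -m handwheel '[{"x":0,"y":0.03,"z":0,"wx":0,"wy":0,"wz":0},{"x":0,"y":0,"z":0,"wx":0,"wy":0,"wz":0},{"x":0,"y":0,"z":0,"wx":0,"wy":0,"wz":0}]' && python3 -m handwheel '[{"x":0,"y":0.03,"z":0,"wx":0,"wy":0,"wz":0},{"x":0,"y":0,"z":0,"wx":0,"wy":0,"wz":0},{"x":0,"y":0,"z":0,"wx":0,"wy":0,"wz":0}]'
```

```text
time_s: 17.6
tcp_pos: [489.5, 220.3, 75.1]
tool_rot: [-0.699, 0.699, 0.106, -0.106]
ft_force: [-0.4, 0.5, -2.0]
grip_width: 35.7
time_s: 17.98
tcp_pos: [489.5, 220.3, 74.4]
tool_rot: [-0.699, 0.699, 0.106, -0.106]
ft_force: [0.4, 0.2, -3.0]
grip_width: 35.8
```

```bash
python3 -m handwheel '[{"x":0,"y":0.02,"z":0,"wx":0,"wy":0,"wz":0},{"x":0,"y":0,"z":0,"wx":0,"wy":0,"wz":0},{"x":0,"y":0,"z":0,"wx":0,"wy":0,"wz":0}]' && python3 -m handwheel '[{"x":0,"y":0.02,"z":0,"wx":0,"wy":0,"wz":0},{"x":0,"y":0,"z":0,"wx":0,"wy":0,"wz":0},{"x":0,"y":0,"z":0,"wx":0,"wy":0,"wz":0}]'
```

```text
time_s: 18.35
tcp_pos: [489.6, 220.4, 74.4]
tool_rot: [-0.699, 0.699, 0.106, -0.106]
ft_force: [-1.9, -1.8, 2.4]
grip_width: 35.9
time_s: 18.73
tcp_pos: [489.6, 220.4, 74.4]
tool_rot: [-0.699, 0.699, 0.106, -0.106]
ft_force: [-4.1, -2.0, 6.7]
grip_width: 36.0
```

Contact: TCP stopped at 74.4 mm, 12.4 mm above the 62 mm seat, which matches the pick-up offset. Force rose to about +10 N over the weight. Releasing.

```bash
python3 -m handwheel '[{"x":0,"y":-0.03,"z":0,"wx":0,"wy":0,"wz":0},{"x":0,"y":0,"z":0,"wx":0,"wy":0,"wz":0},{"x":0,"y":0,"z":0,"wx":0,"wy":0,"wz":0},{"x":0,"y":0,"z":0,"wx":0,"wy":0,"wz":0},{"x":0,"y":0,"z":0,"wx":0,"wy":0,"wz":0},{"x":0,"y":0,"z":0,"wx":0,"wy":0,"wz":0}]' 65 && python3 -m handwheel '[{"x":0,"y":-0.2,"z":0,"wx":0,"wy":0,"wz":0},{"x":0,"y":-0.4,"z":0,"wx":0,"wy":0,"wz":0},{"x":0,"y":-0.6,"z":0,"wx":0,"wy":0,"wz":0},{"x":0,"y":-0.8,"z":0,"wx":0,"wy":0,"wz":0},{"x":0,"y":-0.8,"z":0,"wx":0,"wy":0,"wz":0},{"x":0,"y":-0.8,"z":0,"wx":0,"wy":0,"wz":0},{"x":0,"y":-0.8,"z":0,"wx":0,"wy":0,"wz":0},{"x":0.8,"y":-0.4,"z":0,"wx":0,"wy":0,"wz":0},{"x":0.9,"y":0,"z":0,"wx":0,"wy":0,"wz":0},{"x":0.9,"y":0,"z":0,"wx":0,"wy":0,"wz":0},{"x":0.9,"y":0,"z":0,"wx":0,"wy":0,"wz":0},{"x":0.5,"y":0,"z":0,"wx":0,"wy":0,"wz":0},{"x":0,"y":0,"z":0,"wx":0,"wy":0,"wz":0},{"x":0,"y":0,"z":0,"wx":0,"wy":0,"wz":0}]'
python3 - <<'E'
from h import *
im,d=bot.read_camera('wrist'); C=cal('wrist'); np.savez('w6.npz',im=im,d=d)
P=cloud(C,d); z=P[...,2]; c=np.array([490.5,220.5]); ok=(d>0)&(abs(P[...,0]-c[0])<85)&(abs(P[...,1]-c[1])<85)
m=ok&(z>64)&(z<90); q=P[m]; A=np.c_[q[:,:2]-c,np.ones(len(q))]; k=np.linalg.lstsq(A,q[:,2],rcond=None)[0]; print('plate top fit',len(q),k,np.median(q[:,2]))
m=ok&(z>100)&(z<112); print('hub',np.median(z[m]))
zz=cv2.applyColorMap(np.clip(z*1.8+20,0,255).astype(np.uint8),cv2.COLORMAP_JET)
cv2.imwrite('pics/w6.png',np.hstack([im[:270,80:480,::-1],zz[:270,80:480]]))
im,d=bot.read_camera('top');im2,d2=bot.read_camera('side')
cv2.imwrite('pics/t6.png',im[:,:,::-1]);cv2.imwrite('pics/s6.png',cv2.resize(im2[110:230,180:340,::-1],None,fx=5,fy=5,interpolation=cv2.INTER_CUBIC))
s=bot.state();print(s['time_s'],s['tcp_pos'],s['ft_force'])
E
```

```text
time_s: 19.48
tcp_pos: [489.5, 220.3, 74.1]
tool_rot: [0.699, -0.699, -0.106, 0.106]
ft_force: [-0.6, 0.9, -0.0]
grip_width: 65.1
time_s: 21.22
tcp_pos: [584.5, 249.8, 194.2]
tool_rot: [-0.699, 0.699, 0.105, -0.106]
ft_force: [-1.0, -0.6, -0.4]
grip_width: 65.0
plate top fit 20865 [9.09014722e-04 1.40522251e-03 7.02454425e+01] 70.21722909160263
hub 108.21301353347417
21.375 [584.51711117 249.75713123 194.30285993] [-0.38138673  0.26284069 -0.22736841]
```

View pics/w6.png

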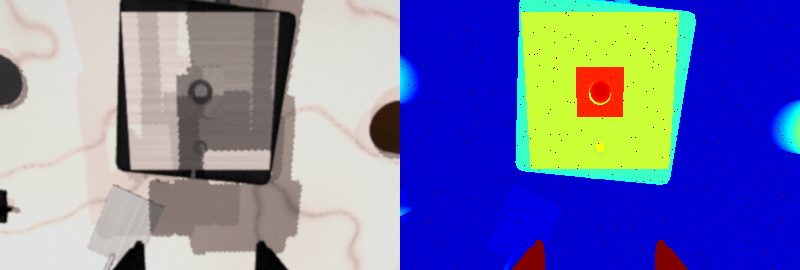

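View pics/s6.png

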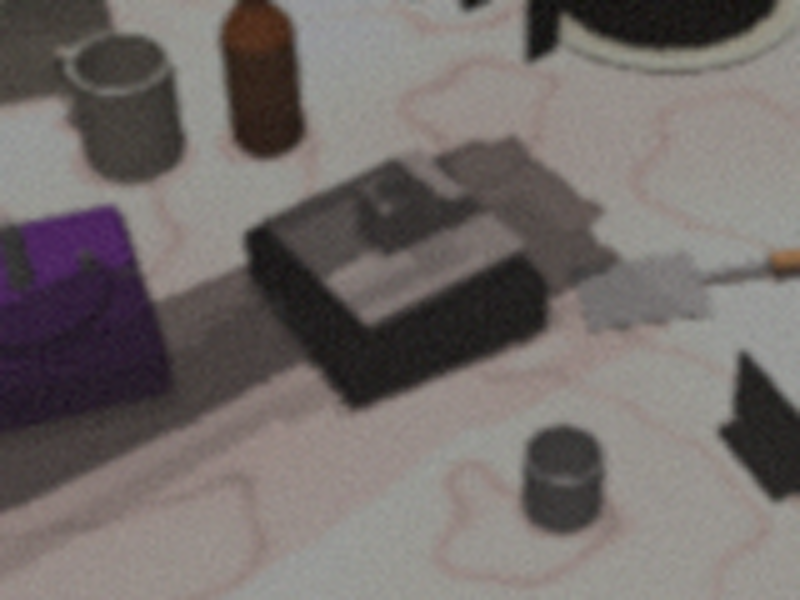

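View pics/t6.png

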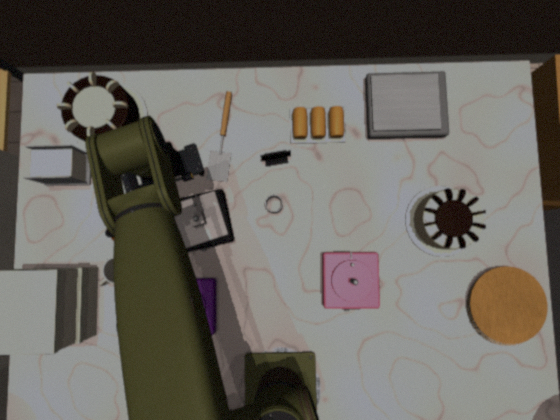

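The plate's top face is at 70.2 mm against a nominal 70, with tilt about 0.1°. Hub top reads 108.2 mm against 108. The pin shows in its hole at (200,147) and the spindle in the bore at (200,92). The ring, sign, spatula and tray have not moved, and the gripper is clear. Handing in.

```bash
python3 -c "
from rig import bot
print(bot.job_done())"
```

```text
the job is handed in; nothing more can be done
None
```

The carrier plate is on the turntable with the drive pin in its hole, and the job was handed in at about 21 s of the 72 s allowed.

**What I did:** I found the plate and turntable with the wrist camera's depth image. I gripped the hub and turned it about 0.6 rad to the measured pin angle, about 0.30 rad in world axes. I then lowered it over the spindle in small, force-checked steps. The pin went in without resistance. Contact came at seat height with about 10 N, after which I released the plate and moved clear.

**Last checks:**
- **Seating:** the plate's top face measured 70.2 mm (70 expected), with tilt about 0.1°. The hub top measured 108.2 mm (108 expected).
- **Pin and spindle:** the wrist picture shows the pin in its hole and the spindle in the bore.
- **Other items:** the ring, sign, spatula and tray look unmoved. The arm hid the mug and bottle in the last top view, but both stood upright in the side view.

**What disagreed:** the first top and side views put the pin at about 0.22 rad, and the two wrist views at 0.29–0.30 rad. I went with the wrist views, and the insertion bore that out. The spindle position also differed by 1–2 mm between views, and I felt a brief side force of about 2–3 N on the way down.

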